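Clamp a stub end and bring the fusion-machine carriage to its facing notch

TASK

On the blue pipe-fusion machine, swing the open upper jaw of the sliding carriage down over the black stub end and push it until its catch snaps and it is fully shut. Then take the carriage by its upright black handle and slide it along the rods towards the fixed clamp until you feel its ball drop into the notch of the yellow index strip; do not force it on past the notch. Finish while still holding the handle with the carriage at the notch, ready for the facer, and leave the other things on the bench where they are.

Things in the scene. Friction and masses are not known exactly. Their poses are not given: they have to be found in the camera images.
- machine: Blue bench butt-fusion machine, fixed; base 250 x 530 mm, two steel guide rods along its y. Origin on the bench under the pipe axis, mid-length; +x far side, +y along the rods from the sliding carriage to the fixed clamp (already shut on a 63 mm black pipe), z up. Pipe axis 125 mm above the bench, shut clamps reach 173 mm. Base from x = -140 to +110 mm.
- carriage (a joint): Carriage travel in m towards the fixed clamp (machine +y), 0 to 0.15; starts at 0 to 0.04, the notch is at about 0.09 to 0.13, each time elsewhere. 1.8 kg, slides against 2 to 5 N. A spring ball rides on the index strip: it pulls the carriage forward over the last 4 mm before the notch (up to about 10 N), then holds it there; 15 to 20 N would force it on or back out.
- jaw (a joint): Angle in rad of the carriage's upper clamp jaw: 0 = fully shut, growing as its front edge lifts up and back. Starts at 0.95 to 1.35 and stays where left (1 to 3 N at the lug move it). The black stub end already lies in the lower half. The last 0.08 rad need about 8 N at the lug, past a spring ball in the catch post, which then snaps over the jaw's front edge and keeps it at 0.
- jaw_hinge (a point): Hinge axis of the upper jaw, at its middle: along machine y, 72 mm to the far side of the pipe axis, 125 mm above the bench.
- jaw_lug (a point): Middle of the red pressing face (30 x 36 mm) on the outside of the jaw's front lug: 142 mm from the hinge along the jaw, 16 mm to its outer side. From 24 to 120 mm from the hinge the jaw is an arch bulging out 48 mm. When shut the face is level at 141 mm; a catch post (30 mm wide, top at 148 mm) stands 41 mm in front of it. Axes of the jaw; at 0 those of the machine.
- handle: Black upright handle on the front of the carriage: a revolving cylindrical grip 26 mm across on an upright pin. Origin at its foot, 74 mm above the bench; top at 166 mm. It stands 125 mm to the robot's side of the pipe axis and 90 mm to machine -y of the middle of the jaw.
- handle_grip (a point): Point on the handle's axis 20 mm below its top (146 mm above the bench), to be taken from above. Free all round above 85 mm, except the catch post 75 mm to +y and 8 mm further from the robot.
- index_mark (a point): Point under the carriage's spring ball, level with the top of the index strip (46 mm above the bench). The 10 mm ball sits under the carriage's front tongue, 30 mm to +y of the handle's axis.
- notch (a point): The 8 mm wide notch in the top of the yellow index strip (14 mm wide) on the ledge along the machine's front, 46 mm above the bench. The strip is screwed down at another place along the rods each time. The ball is home when index_mark is at this point. Axes as the machine.
- stub_a: Bystander: black pipe stub standing on its collar, 102 mm across at the foot, 63 mm above, 105 mm tall; origin at the centre of its foot.
- stub_b: Bystander: another such stub.
- backing_ring: Bystander: flat zinc-grey steel backing ring, 165 mm across, 78 mm bore, 16 mm thick; origin under its centre.
- wipes_tub: Bystander: white tub of wipes with a blue label, 84 mm across, 160 mm tall; origin under its centre.
- elbow: Bystander: large black pipe elbow lying on the bench, about 300 mm long, 110 mm high; origin under its middle.
- wrench: Bystander: steel wrench, 190 mm, lying on the bench; origin under its middle.
- marker: Bystander: white marker pen, 16 mm thick and about 120 mm long, lying on the machine's blue base between the carriage and the fixed clamp; origin under its middle.
- offcut: Bystander: short black piece of pipe standing on end, 63 mm across, 50 mm tall; origin under its centre.

How it is judged:
By the outcome, as a careful person would: the job done as asked, in the order asked, and still so for the second after the job is handed in, while the arm keeps its last pose, push and grip.
It also fails if it takes over 64 s, if anything falls off the work surface, if the arm or the gripper's body presses on something with over 40 N, if the wrist force passes 120 N, or if a joint passes its speed limit or range.

ROBOT

A 6-joint arm with a two-finger parallel gripper is mounted at the origin on the work surface. World frame = base frame: x ahead of the robot, y to its left, z up, the work surface at z = 0. Lengths are in m, angles in degrees, forces in N, time in s.
With the tool pointing down it reaches from about 0.375 to 0.975 m from the base axis. Payload 3.8 kg.
Tool frame: the origin (TCP) lies at the very end of the fingers, on their centre line; the grasp point (between the pads) lies 19 mm behind it; x points along the fingers, z is the direction in which the jaws open and shut, and the axes are right-handed (so a half turn about x gives the same grasp; the last joint's range is limited). The gripper opens to 85 mm and grips with 20 to 120 N. Pads are 22 mm wide; open, the fingers measure 114 mm over their backs; the gripper's body (76 mm by 85 mm) begins 54 mm behind the grasp point. The pads swing forward as they close: fully open they stand 13 mm farther back than shut.
Start: joints at [62.63, 15.12, 91.902, -0, 72.978, -2.114], TCP at [0.288, 0.61, 0.231] pointing down, gripper open.
Joint ranges: [-150.88, 150.88], [-54.13, 125.18], [17.81, 147.31], [-75.09, 255.09], [0, 152.58], [-146.25, 146.25]. Speed limits (degrees/s): [147.25, 147.25, 180, 180, 180, 180].

INTERFACE

Orientations are given as a 3x3 rotation matrix whose columns are the frame's x, y, z axes.
In Python, from station import read_state, vision, manip, spotter gives the robot as it stands. The module is installed in compiled form; this text tells all that it offers.
- The arm moves only by the tool move_arm, never from a script. Its arguments are lists of equal length, an entry for each row: "dp": the shift along the tool's x, y, z in m, a list of three; "twist": the turn, a rotation vector about the tool's x, y, z in degrees, a list of three; "jaw": the opening, from 0 (shut) to 1 (fully open). A call has 1 to 10 rows; each row is the pose to reach, as a shift and turn from the pose measured when the call began, along the tool's axes at that moment; what a row does not reach only later rows make up. A row lasts 1/10 s, in which the tool goes at most 50 mm and 8.59 degrees, less where a joint would pass 70% of its speed; a pose out of reach is approached as far as the arm can. A call with a gripper value outside its range is refused whole. The fingers move at their own pace and stop on an object; the grip force is fixed at half the most. Time passes only in rows, so rows that repeat a pose let the fingers close. It gives the time, the measured TCP pose, the force and the opening at its end, in the units of the state.
- read_state(): the state, without advancing time (a new reading comes with each control period).
- vision.camera(name): name is "scene" or "top" or "wrist"; returns the picture (420x560x3 uint8, red, green, blue); there is no depth.
- vision.camera_params(name): a dict with "fx", "fy", "cx", "cy" (pixels), "R" (3x3) and "t" (3): a world point X has camera coordinates R X + t. Camera axes: x right, y down, z forward; pixel columns grow to the right and rows downward; lengths in m; the calibration is good to about 2 mm. A picture is of the moment at which its call begins: read the wrist's pose just before it. camera_params takes no time and is no camera call; for the wrist camera it gives the pose at the moment of the call.
- manip.sign_off(): hands the job in, once; it reports no verdict.
Trained networks look in the newest picture that a camera, given by its name, has taken for a name from the list of things; names that differ only in an ending like _2 or _b are one class to them, and where a whole thing is asked for, a point or a joint stands for the part that bears it (a point fixed in the world has none). Each returns a list of dicts, best first, with "score" (0 to 1); they miss things now and then, are a little off and sometimes report something else, mostly with a low value. They report only what shows in the picture. A call takes as long as a camera call.
- spotter.cut_out(camera, target): "mask" (420x560 bool, what is visible of it) and "uv" ([column, row] in pixels, amid what is visible of it).
The state is a dict: "clock": time; "joint_pos": joint angles; "joint_velocities": joint speeds; "tau": joint torques, N m; "tcp_pos": TCP position; "orientation": TCP orientation; "force": force on the tool from outside, world axes, zero at the start; "moment": the same for the moment, N m; "finger_gap": finger opening in m.
Only numpy, scipy, OpenCV 4.12 (cv2) and the standard library are available. Lean on these libraries where they do the work, as an engineer would, in place of code of your own. Each camera call takes 0.05 s, during which the arm holds its last target. There are 200 camera calls.

## Working session

There is one attempt and no reset: what is moved stays moved. The work goes in short steps, Python scripts to look and compute and a tool call to move; the robot and the scene stay as the last step left them, time stands still between calls to the robot, and variables do not carry over. Pictures are saved under pics/ and viewed, about 8 in all and at most 12, crops included, and the job is handed in when it is done.

Besides the shell and the picture viewer there is one more tool, called as name(argument=value, ...) on one line, values as JSON. move_arm: Moves the arm, as the interface text tells. Its arguments: {"type":"object","properties":{"dp":{"type":"array","items":{"type":"array","items":{"type":"number"}}},"twist":{"type":"array","items":{"type":"array","items":{"type":"number"}}},"jaw":{"type":"array","items":{"type":"number"}}},"required":["dp","twist","jaw"]}

```bash
mkdir -p pics
cat > h.py <<'E'
import numpy as np, cv2
from station import read_state, vision, manip, spotter
def shot(c,fn=None):
    P=vision.camera_params(c); im=vision.camera(c)
    if fn: cv2.imwrite('pics/'+fn,im[:,:,::-1])
    return im,P
def ray(P,uv):
    R=np.array(P['R']);t=np.array(P['t'])
    d=R.T@np.array([(uv[0]-P['cx'])/P['fx'],(uv[1]-P['cy'])/P['fy'],1]); return -R.T@t,d
def atz(P,uv,z):
    o,d=ray(P,uv); return o+d*(z-o[2])/d[2]
def proj(P,X):
    c=np.array(P['R'])@np.asarray(X,float)+np.array(P['t']); return [P['fx']*c[0]/c[2]+P['cx'],P['fy']*c[1]/c[2]+P['cy']]
E
python3 - <<'E'
from h import *
np.set_printoptions(precision=3,suppress=True)
s=read_state(); print(s['clock'],s['orientation'],s['force'])
for c in ['scene','top']:
    im,P=shot(c,c+'0.png'); print(c,'pos',-np.array(P['R']).T@P['t'])
    for n in ['machine','handle','jaw_lug','handle_grip','notch','jaw']:
        r=spotter.cut_out(c,n); print(n,[(round(x['score'],2),np.round(x['uv']),int(x['mask'].sum())) for x in r[:2]])
E
```

```text
0.0 [[-0.001 -0.904  0.427]
 [-0.002  0.427  0.904]
 [-1.     0.    -0.002]] [ 0.106 -0.301 -0.999]
scene pos [1.545 0.041 0.842]
machine [(0.61, array([300., 240.]), 12422), (0.18, array([324., 237.]), 121)]
handle [(0.44, array([245., 188.]), 181)]
jaw_lug [(0.66, array([270., 200.]), 864)]
handle_grip [(0.59, array([246., 187.]), 189)]
notch []
jaw [(0.78, array([268., 199.]), 897)]
top pos [ 0.323 -0.031  1.193]
machine [(0.58, array([235., 205.]), 15888), (0.49, array([278., 178.]), 499)]
handle [(0.68, array([310., 243.]), 120), (0.53, array([256., 243.]), 297)]
jaw_lug [(0.89, array([279., 175.]), 495), (0.6, array([165., 294.]), 444)]
handle_grip [(0.53, array([308., 242.]), 118), (0.22, array([324., 131.]), 971)]
notch [(0.52, array([257., 248.]), 268)]
jaw [(0.92, array([277., 175.]), 563)]
```

Run:
```python
import cv2
a=cv2.imread('pics/top0.png');cv2.imwrite('pics/t1.png',cv2.resize(a[90:330,90:410],(800,600),interpolation=3))
```

```text
(no output)
```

View pics/t1.png

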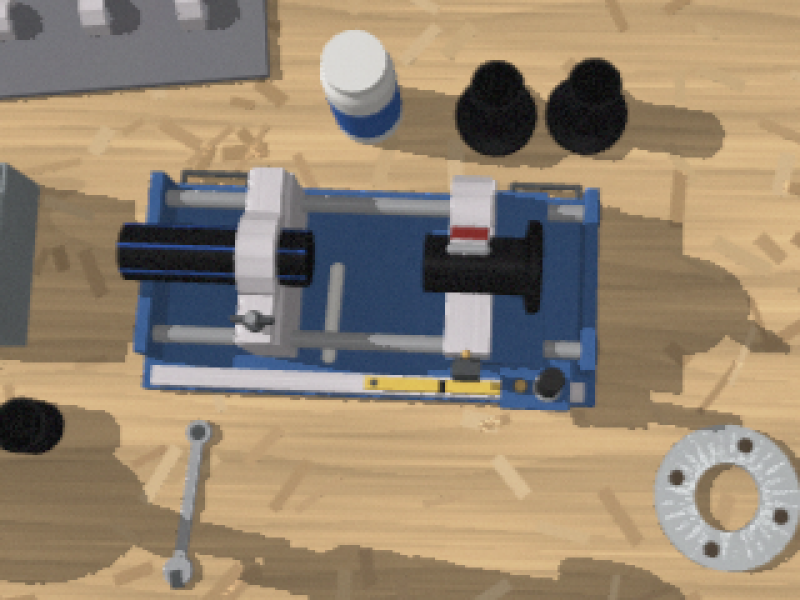

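View pics/scene0.png

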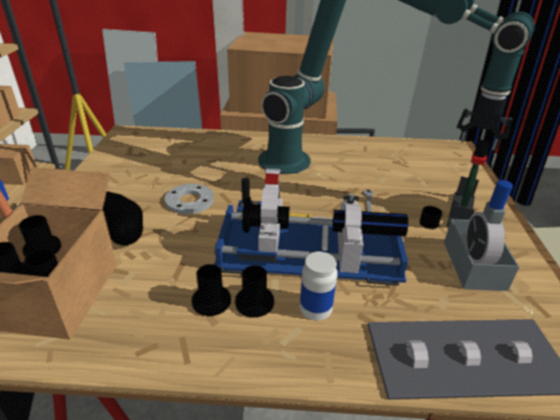

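The machine's +y runs along world +y, to the left in the top view. The handle top is at about (309,244) full-picture pixels, the notch is the dark slot in the yellow strip at about (267,244), and the red lug is at about (278,183).

Run:
```python
from h import *
np.set_printoptions(precision=4,suppress=True)
Pt,Ps=vision.camera_params('top'),vision.camera_params('scene')
a=cv2.imread('pics/top0.png').astype(int);b=cv2.imread('pics/scene0.png').astype(int)
def red(im,x0,x1,y0,y1):
    m=(im[:,:,2]>110)&(im[:,:,1]<70)&(im[:,:,0]<70); k=np.zeros_like(m);k[y0:y1,x0:x1]=1;m&=k
    v,u=np.nonzero(m);return u.mean(),v.mean(),len(u)
rt=red(a,260,300,170,195);rs=red(b,255,290,160,195);print(rt,rs)
c=lambda x,y:(x/2.5+90-.5+.2,y/2.5+90-.3)
print('handle top',atz(Pt,c(548,383),.166)); print('notch',atz(Pt,c(442,385),.046))
print('strip ends',atz(Pt,c(365,382),.046),atz(Pt,c(500,388),.046))
print('white',atz(Pt,c(152,375),.046))
def tri(u1,u2):
    o1,d1=ray(Pt,u1);o2,d2=ray(Ps,u2);s=np.linalg.lstsq(np.c_[d1,-d2],o2-o1,rcond=None)[0]
    return o1+d1*s[0],o2+d2*s[1]
print('lug',tri(rt[:2],rs[:2]))
# yellow strip axis
m=((a[:,:,2]>150)&(a[:,:,1]>120)&(a[:,:,0]<90)).astype(np.uint8);m[:235]=0;m[252:]=0;m[:,:230]=0;m[:,292:]=0
v,u=np.nonzero(m);print(len(u),u.min(),u.max());X=np.array([atz(Pt,(i,j),.046) for i,j in zip(u,v)]);
print(np.polyfit(X[:,1],X[:,0],1),X.mean(0))
```

```text
(np.float64(277.0566037735849), np.float64(182.71698113207546), 53) (np.float64(271.0314960629921), np.float64(178.68503937007873), 127)
handle top [ 0.4269 -0.0988  0.166 ]
notch [0.4345 0.0141 0.046 ]
strip ends [0.4363 0.1022 0.046 ] [ 0.4323 -0.0521  0.046 ]
white [0.4397 0.3466 0.046 ]
lug (array([ 0.5622, -0.0157,  0.2503]), array([ 0.5624, -0.0188,  0.2503]))
101 237 289
[0.0092 0.4325] [0.4327 0.0182 0.046 ]
```

move_arm(dp=[[-0.05,0,0],[-0.1,0,0],[-0.12,-0.04,-0.03],[-0.12,-0.08,-0.06],[-0.12,-0.12,-0.09],[-0.12,-0.16,-0.12],[-0.12,-0.2,-0.15],[-0.12,-0.24,-0.18],[-0.12,-0.28,-0.21],[-0.12,-0.32,-0.24]], twist=[[0,0,0],[-4,0,0],[-8,0,0],[-12,0,0],[-16,0,0],[-20,0,0],[-24,0,0],[-24,0,0],[-24,0,0],[-24,0,0]], jaw=[0,0,0,0,0,0,0,0,0,0])

```text
clock: 1.7
tcp_pos: [0.4739, 0.2582, 0.3517]
orientation: [[0.001, -1.0, 0.022], [0.001, 0.022, 1.0], [-1.0, -0.001, 0.001]]
force: [0.3, -0.7, 0.2]
finger_gap: -0.0
```

move_arm(dp=[[0,-0.02,-0.04],[0,-0.04,-0.08],[0,-0.06,-0.12],[0,-0.08,-0.16],[0,-0.1,-0.2],[0,-0.12,-0.24],[0,-0.137,-0.27],[0,-0.137,-0.27]], twist=[[0,0,0],[0,0,0],[0,0,0],[0,0,0],[0,0,0],[0,0,0],[0,0,0],[0,0,0]], jaw=[0,0,0,0,0,0,0,0])

```text
clock: 2.5
tcp_pos: [0.6063, -0.0188, 0.3511]
orientation: [[0.001, -1.0, 0.026], [-0.001, 0.026, 1.0], [-1.0, -0.001, -0.001]]
force: [-0.9, 1.4, -0.4]
finger_gap: 0.0001
```

Run:
```python
from h import *
print(read_state()['tcp_pos'])
im,P=shot('wrist','w1.png')
print(-np.array(P['R']).T@P['t'],P['R'])
for n in ['jaw_lug','handle']:
    print(n,[(round(x['score'],2),x['uv']) for x in spotter.cut_out('wrist',n)])
```

```text
[ 0.60631322 -0.01877433  0.35113564]
[ 0.53285211 -0.01720416  0.49404591] [[ 0.02694851  0.99963623 -0.00109166]
 [ 0.95688589 -0.02548005  0.28934437]
 [ 0.2892113  -0.00884199 -0.95722445]]
jaw_lug [(0.7, [283.8, 173.3])]
handle []
```

View pics/w1.png

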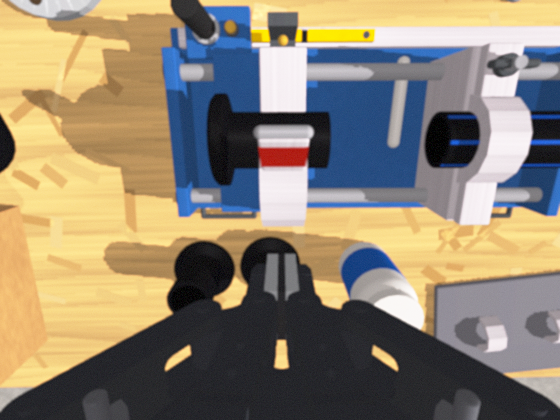

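The red lug shows at (283,158), and the closed fingers at u≈282 are already lined up with it. The notch slot is at (306,36) on the yellow strip, and the handle is at the top left, its top near (185,5).

Run:
```python
from h import *
np.set_printoptions(precision=4,suppress=True)
P=vision.camera_params('wrist')
print('lug',atz(P,(283,158),.25),'notch',atz(P,(306,36),.046),'handle',atz(P,(185,6),.166))
print('carriage midfront',atz(P,(283,50),.11), 'strip dir',atz(P,(252,35),.046),atz(P,(374,35),.046))
```

```text
lug [ 0.5619 -0.0124  0.25  ] notch [0.4342 0.0209 0.046 ] handle [ 0.4334 -0.098   0.166 ]
carriage midfront [ 0.4613 -0.0093  0.11  ] strip dir [ 0.4315 -0.0475  0.046 ] [0.435  0.1072 0.046 ]
```

move_arm(dp=[[0.045,0.008,0.006],[0.09,0.016,0.006],[0.097,0.016,0.006],[0.097,0.016,0.006]], twist=[[0,0,0],[0,0,0],[0,0,0],[0,0,0]], jaw=[0,0,0,0])

```text
clock: 3.05
tcp_pos: [0.5875, -0.0067, 0.2532]
orientation: [[-0.003, -1.0, 0.021], [0.002, 0.021, 1.0], [-1.0, 0.003, 0.001]]
force: [0.5, 0.3, 0.6]
finger_gap: 0.0
```

move_arm(dp=[[0.004,0.018,-0.006],[0.011,0.03,-0.006],[0.015,0.035,-0.006],[0.019,0.04,-0.006],[0.027,0.05,-0.006],[0.036,0.059,-0.006],[0.036,0.059,-0.006]], twist=[[0,0,0],[0,0,0],[0,0,0],[0,0,0],[0,0,0],[0,0,0],[0,0,0]], jaw=[0,0,0,0,0,0,0])

```text
clock: 3.75
tcp_pos: [0.5258, -0.0113, 0.2153]
orientation: [[-0.007, -1.0, 0.02], [0.002, 0.02, 1.0], [-1.0, 0.007, 0.002]]
force: [-1.6, 0.3, -0.7]
finger_gap: -0.0003
```

Run:
```python
from h import *
im,P=shot('wrist'); im2,_=shot('scene')
a=cv2.resize(im2[150:290,200:430],(690,420),interpolation=3)
cv2.imwrite('pics/m2.png',np.vstack([cv2.resize(im[0:300],(690,370))[:180],a])[:,:,::-1])
```

```text
(no output)
```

View pics/m2.png

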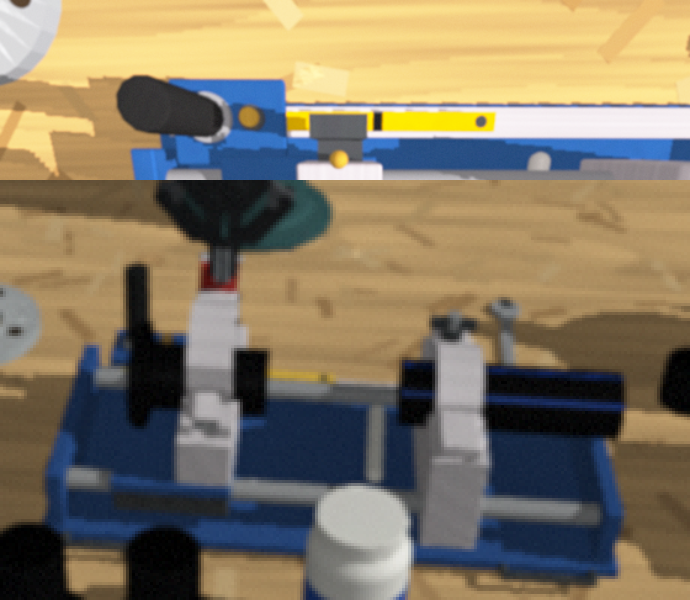

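The fingertips rest on the red lug and the jaw is swinging down with them, so I'm continuing along the arc.

move_arm(dp=[[0.009,0.004,0],[0.019,0.011,0],[0.03,0.018,0],[0.041,0.023,0],[0.051,0.027,0],[0.06,0.03,0],[0.06,0.03,0]], twist=[[0,0,0],[0,0,0],[0,0,0],[0,0,0],[0,0,0],[0,0,0],[0,0,0]], jaw=[0,0,0,0,0,0,0])

```text
clock: 4.55
tcp_pos: [0.4951, -0.0106, 0.1545]
orientation: [[-0.009, -1.0, 0.021], [0.002, 0.021, 1.0], [-1.0, 0.009, 0.002]]
force: [-0.7, -0.2, 0.6]
finger_gap: -0.0
```

move_arm(dp=[[0.004,0.002,0],[0.008,0.003,0],[0.011,0.003,0],[0.013,0.003,0],[0.015,0.003,0],[0.015,0.003,0]], twist=[[0,0,0],[0,0,0],[0,0,0],[0,0,0],[0,0,0],[0,0,0]], jaw=[0,0,0,0,0,0])

```text
clock: 5.15
tcp_pos: [0.4926, -0.0106, 0.1408]
orientation: [[-0.008, -1.0, 0.021], [0.002, 0.021, 1.0], [-1.0, 0.008, 0.002]]
force: [-2.6, -0.5, 7.2]
finger_gap: 0.0001
```

move_arm(dp=[[0.002,0,0],[0.004,0,0],[0.004,0,0]], twist=[[0,0,0],[0,0,0],[0,0,0]], jaw=[0,0,0])

```text
clock: 5.45
tcp_pos: [0.4927, -0.0106, 0.1405]
orientation: [[-0.008, -1.0, 0.02], [0.002, 0.02, 1.0], [-1.0, 0.008, 0.001]]
force: [-10.9, 1.6, 23.3]
finger_gap: -0.0001
```

move_arm(dp=[[-0.04,0,0],[-0.08,0,0],[-0.11,0.02,-0.03],[-0.11,0.04,-0.06],[-0.11,0.061,-0.088],[-0.11,0.061,-0.088],[-0.11,0.061,-0.088]], twist=[[0,0,0],[0,0,0],[0,0,0],[0,0,0],[0,0,0],[0,0,0],[0,0,0]], jaw=[0,0,0.6,0.6,0.6,0.6,0.6])

```text
clock: 6.15
tcp_pos: [0.4307, -0.0978, 0.2508]
orientation: [[-0.007, -1.0, 0.022], [0.002, 0.022, 1.0], [-1.0, 0.007, 0.002]]
force: [-0.4, 0.9, 0.4]
finger_gap: 0.0512
```

Run:
```python
from h import *
print(read_state()['tcp_pos'],read_state()['finger_gap'])
im,P=shot('wrist'); im2,_=shot('scene'); np.savez('w3.npz',im=im,**P)
a=cv2.resize(im2[150:290,220:420],(400,280),interpolation=3)
o=np.zeros((420,760,3),np.uint8);o[:,:]=255
o[:,:]=0;o[:420,:560]=im
cv2.imwrite('pics/w3.png',im[:,:,::-1]);cv2.imwrite('pics/s3.png',cv2.resize(im2[150:290,220:420],(800,560),interpolation=3)[:,:,::-1])
print([(x['score'],x['uv']) for x in spotter.cut_out('wrist','handle')],[(x['score'],x['uv']) for x in spotter.cut_out('wrist','handle_grip')])
```

```text
[ 0.43069688 -0.09778052  0.25081398] 0.05115572328417026
[(0.73, [274.4, 208.0])] [(0.68, [274.5, 207.4]), (0.52, [314.7, 247.1])]
```

View pics/w3.png

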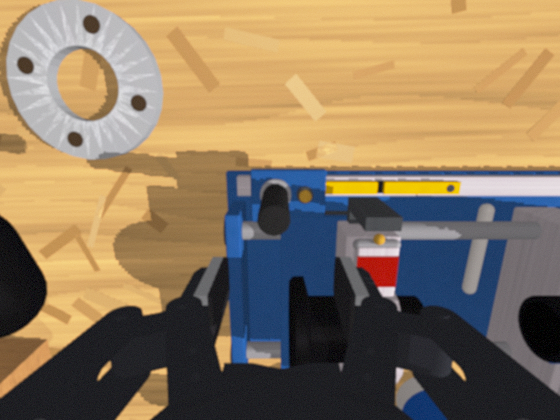

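View pics/s3.png

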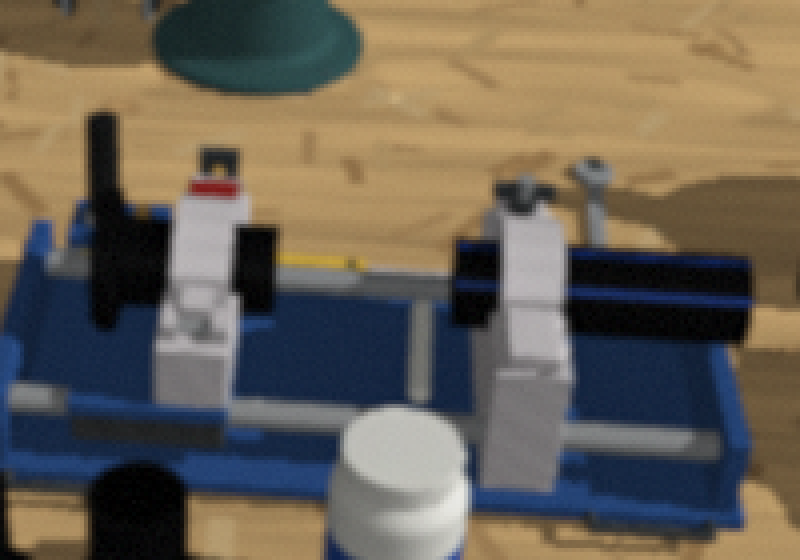

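The jaw now lies level on the stub, with its red face at (378,271) right behind the catch post. The handle top is near (273,221), midway between the fingers, and the notch is at (380,187).

Run:
```python
from h import *
np.set_printoptions(precision=4,suppress=True)
P=dict(np.load('w3.npz'))
m=[x for x in spotter.cut_out('wrist','handle')][0]['mask'];v,u=np.nonzero(m);print(u.min(),u.max(),v.min(),v.max(),u[v>v.max()-12].mean())
print('top',atz(P,(273,221),.166),'grip mid(silh)',atz(P,(274,208),.14),'notch',atz(P,(380.5,187.5),.046),'foot',atz(P,(276,190),.074),'red',atz(P,(378,271),.141))
im=P['im'].astype(int);r=(im[:,:,0]>120)&(im[:,:,1]<60)&(im[:,:,2]<60);v,u=np.nonzero(r);print(u.mean(),v.mean(),atz(P,(u.mean(),v.mean()),.141),[atz(P,(u.mean(),k),.141)[0] for k in (v.min(),v.max())])
```

```text
257 290 179 234 273.44839857651243
top [ 0.4324 -0.1043  0.166 ] grip mid(silh) [ 0.4294 -0.104   0.14  ] notch [0.4346 0.0138 0.046 ] foot [ 0.4285 -0.1032  0.074 ] red [ 0.4891 -0.0137  0.141 ]
380.2086752637749 269.42438452520514 [ 0.4876 -0.0119  0.141 ] [np.float64(0.4756869589632282), np.float64(0.5040480272186549)]
```

move_arm(dp=[[0.03,0.001,-0.005],[0.06,0.001,-0.005],[0.09,0.001,-0.005],[0.122,0.001,-0.005],[0.122,0.001,-0.005]], twist=[[0,0,0],[0,0,0],[0,0,0],[0,0,0],[0,0,0]], jaw=[0.6,0.6,0.6,0.6,0.6])

```text
clock: 6.9
tcp_pos: [0.4254, -0.0997, 0.124]
orientation: [[-0.018, -1.0, 0.018], [0.005, 0.018, 1.0], [-1.0, 0.018, 0.005]]
force: [-1.6, -0.8, 1.0]
finger_gap: 0.0513
```

move_arm(dp=[[0,0,0],[0,0,0],[0,0,0],[0,0,0],[0,0,0],[0,0,0]], twist=[[0,0,0],[0,0,0],[0,0,0],[0,0,0],[0,0,0],[0,0,0]], jaw=[0.4,0.3,0.2,0.2,0.2,0.2])

```text
clock: 7.5
tcp_pos: [0.4258, -0.0995, 0.125]
orientation: [[-0.017, -1.0, 0.018], [0.005, 0.018, 1.0], [-1.0, 0.017, 0.005]]
force: [-4.0, 3.4, 5.7]
finger_gap: 0.0247
```

move_arm(dp=[[0,0,0.006],[0,0,0.014],[0,0,0.022],[0,0,0.03],[0,0,0.038],[0,0,0.046],[0,0,0.054],[0,0,0.06],[0,0,0.064],[0,0,0.066]], twist=[[0,0,0],[0,0,0],[0,0,0],[0,0,0],[0,0,0],[0,0,0],[0,0,0],[0,0,0],[0,0,0],[0,0,0]], jaw=[0.2,0.2,0.2,0.2,0.2,0.2,0.2,0.2,0.2,0.2])

```text
clock: 8.5
tcp_pos: [0.4273, -0.0351, 0.1251]
orientation: [[-0.016, -1.0, 0.017], [0.001, 0.017, 1.0], [-1.0, 0.016, 0.001]]
force: [-0.6, -9.3, -3.0]
finger_gap: 0.0247
```

Run:
```python
from h import *
s=read_state();print(s['tcp_pos'],s['force'],s['finger_gap'])
im,P=shot('top');im2,Q=shot('wrist'); np.savez('w4.npz',im=im2,**Q)
a=cv2.resize(im[150:260,210:350],(700,550),interpolation=3)
cv2.imwrite('pics/t4.png',im2[:,:,::-1])
```

```text
[ 0.42726571 -0.03511606  0.12511727] [-0.58864761 -9.29816864 -2.98827563] 0.024698907838423545
```

View pics/t4.png

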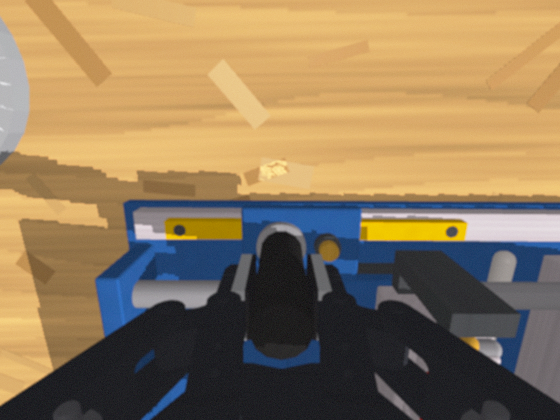

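The carriage has followed. Its tongue now covers the notch, so I'm taking the remaining distance from the strip's end screw at (452,231).

Run:
```python
from h import *
np.set_printoptions(precision=4,suppress=True)
A=dict(np.load('w3.npz'));B=dict(np.load('w4.npz'))
n=atz(A,(380.5,187.5),.046);sc=atz(A,(450,188),.046);s2=atz(B,(452,231),.046)
print(n,sc,s2,'notch now',n+s2-sc)
print('bolt before/now at z=.08',atz(A,(305.5,196),.08),atz(B,(328,249),.08),'handle foot',atz(A,(276,188),.074),atz(B,(280,238),.074))
s=read_state();print(s['tcp_pos'],s['force'])
```

```text
[0.4346 0.0138 0.046 ] [0.437 0.092 0.046] [0.4367 0.0924 0.046 ] notch now [0.4343 0.0141 0.046 ]
bolt before/now at z=.08 [ 0.4342 -0.0731  0.08  ] [ 0.4353 -0.0053  0.08  ] handle foot [ 0.4264 -0.1031  0.074 ] [ 0.4294 -0.0361  0.074 ]
[ 0.4272 -0.0347  0.1251] [ 0.424  -4.4498 -3.907 ]
```

move_arm(dp=[[0,0,0.003],[0,0,0.006],[0,0,0.009],[0,0,0.011],[0,0,0.012],[0,0,0.013]], twist=[[0,0,0],[0,0,0],[0,0,0],[0,0,0],[0,0,0],[0,0,0]], jaw=[0.2,0.2,0.2,0.2,0.2,0.2])

```text
clock: 9.2
tcp_pos: [0.4275, -0.0235, 0.1251]
orientation: [[-0.016, -1.0, 0.017], [-0.001, 0.017, 1.0], [-1.0, 0.016, -0.002]]
force: [-1.0, -9.0, -1.6]
finger_gap: 0.0246
```

move_arm(dp=[[0,0,0.001],[0,0,0.0015]], twist=[[0,0,0],[0,0,0]], jaw=[0.2,0.2])

```text
clock: 9.4
tcp_pos: [0.4276, -0.0228, 0.1251]
orientation: [[-0.016, -1.0, 0.017], [-0.003, 0.017, 1.0], [-1.0, 0.016, -0.003]]
force: [-2.6, -6.0, -0.8]
finger_gap: 0.0248
```

move_arm(dp=[[0,0,0.001],[0,0,0.0015]], twist=[[0,0,0],[0,0,0]], jaw=[0.2,0.2])

```text
clock: 9.6
tcp_pos: [0.4276, -0.0226, 0.1251]
orientation: [[-0.016, -1.0, 0.016], [-0.006, 0.016, 1.0], [-1.0, 0.016, -0.006]]
force: [-1.6, -8.6, -1.2]
finger_gap: 0.0242
```

move_arm(dp=[[0,0,0.0015],[0,0,0.003],[0,0,0.003]], twist=[[0,-0.2,0],[0,-0.4,0],[0,-0.4,0]], jaw=[0.2,0.2,0.2])

```text
clock: 9.9
tcp_pos: [0.4276, -0.02, 0.1251]
orientation: [[-0.016, -1.0, 0.017], [0.001, 0.017, 1.0], [-1.0, 0.016, 0.0]]
force: [-1.4, -3.6, -0.3]
finger_gap: 0.0245
```

move_arm(dp=[[0,0,0.0015],[0,0,0.0025],[0,0,0.0025]], twist=[[0,-0.2,0],[0,-0.2,0],[0,-0.2,0]], jaw=[0.2,0.2,0.2])

```text
clock: 10.2
tcp_pos: [0.4277, -0.0171, 0.1251]
orientation: [[-0.016, -1.0, 0.017], [0.005, 0.017, 1.0], [-1.0, 0.016, 0.005]]
force: [-1.3, 0.5, -0.0]
finger_gap: 0.0244
```

The force has turned forward, so the ball is entering the notch.

move_arm(dp=[[0,0,0.001],[0,0,0.0015],[0,0,0.0015]], twist=[[0,0.2,0],[0,0.2,0],[0,0.2,0]], jaw=[0.2,0.2,0.2])

```text
clock: 10.5
tcp_pos: [0.4278, -0.0154, 0.1251]
orientation: [[-0.016, -1.0, 0.017], [0.001, 0.017, 1.0], [-1.0, 0.016, 0.001]]
force: [-1.4, -1.2, -1.3]
finger_gap: 0.0243
```

move_arm(dp=[[0,0,0.001],[0,0,0.001],[0,0,0.001]], twist=[[0,0,0],[0,0,0],[0,0,0]], jaw=[0.2,0.2,0.2])

```text
clock: 10.8
tcp_pos: [0.4277, -0.0147, 0.1251]
orientation: [[-0.016, -1.0, 0.016], [0.001, 0.016, 1.0], [-1.0, 0.016, 0.0]]
force: [-1.6, -5.2, -1.4]
finger_gap: 0.0247
```

move_arm(dp=[[0,0,0],[0,0,0],[0,0,0],[0,0,0]], twist=[[0,0,0],[0,0,0],[0,0,0],[0,0,0]], jaw=[0.2,0.2,0.2,0.2])

```text
clock: 11.2
tcp_pos: [0.4278, -0.0147, 0.1251]
orientation: [[-0.016, -1.0, 0.016], [0.001, 0.016, 1.0], [-1.0, 0.016, 0.0]]
force: [-0.9, -3.9, -1.0]
finger_gap: 0.0247
```

Run:
```python
from h import *
np.set_printoptions(precision=4,suppress=True)
im,Q=shot('wrist');im2,S=shot('scene');im3,T=shot('top')
s=read_state();print(s['clock'],s['tcp_pos'],s['force'],s['finger_gap'])
np.savez('w5.npz',im=im,**Q)
a=cv2.resize(im2[150:270,220:420],(400,240),interpolation=3);b=cv2.resize(im3[150:262,220:350],(400,345),interpolation=3)
o=np.zeros((590,800,3),np.uint8);o[:240,:400]=a;o[240:585,:400]=b;o[:420,400:800]=im[:,100:500]
cv2.imwrite('pics/f.png',o[:,:,::-1])
```

```text
11.35 [ 0.4277 -0.0147  0.1251] [-1.3194 -3.7106 -0.3342] 0.024946523913136162
```

View pics/f.png

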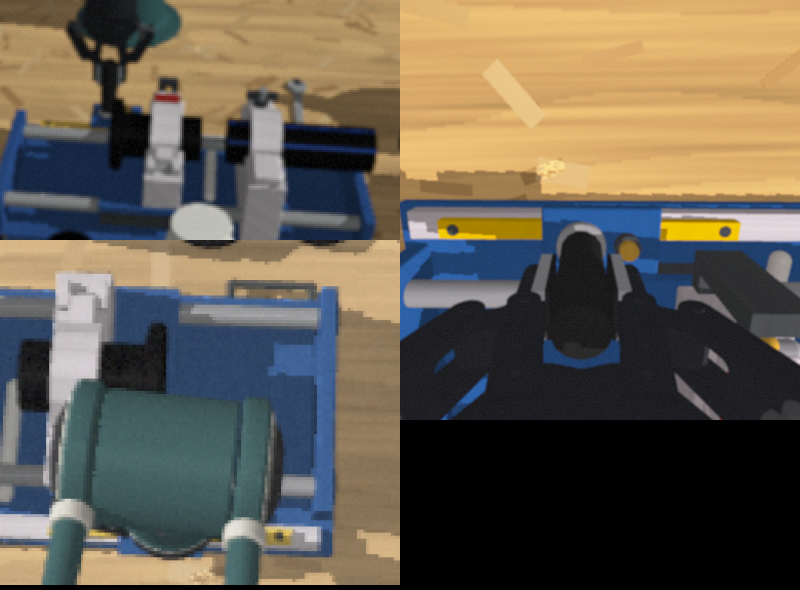

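The jaw is shut and the fingers hold the handle. The tongue bolt is at wrist pixel (328,249) and the strip screw at (425,231). I'll check the geometry, then give a small forward nudge to confirm the detent holds.

Run:
```python
from h import *
B=dict(np.load('w5.npz'))
print(atz(B,(328,249),.08),atz(B,(425,231),.046)-[0.002,.0782,0],atz(B,(280,238),.074))
```

```text
[0.43575071 0.01479331 0.08      ] [0.43473708 0.01393625 0.046     ] [ 0.42993256 -0.01603387  0.074     ]
```

move_arm(dp=[[0,0,0.0008],[0,0,0.0015],[0,0,0.0015]], twist=[[0,0,0],[0,0,0],[0,0,0]], jaw=[0.2,0.2,0.2])

```text
clock: 11.65
tcp_pos: [0.4278, -0.0142, 0.1251]
orientation: [[-0.016, -1.0, 0.016], [-0.001, 0.016, 1.0], [-1.0, 0.016, -0.002]]
force: [-0.8, -7.8, -1.1]
finger_gap: 0.0249
```

move_arm(dp=[[0,0,-0.0008],[0,0,-0.0012],[0,0,-0.0012],[0,0,-0.0012]], twist=[[0,0,0],[0,0,0],[0,0,0],[0,0,0]], jaw=[0.2,0.2,0.2,0.2])

```text
clock: 12.05
tcp_pos: [0.4277, -0.0149, 0.1251]
orientation: [[-0.016, -1.0, 0.016], [-0.0, 0.016, 1.0], [-1.0, 0.016, -0.001]]
force: [-1.3, -0.3, -1.3]
finger_gap: 0.0246
```

```bash
python3 -c "
from h import *
print(manip.sign_off()); s=read_state(); print(s['clock'],s['tcp_pos'],s['force'],s['finger_gap'])"
```

```text
the job is handed in; nothing more can be done
None
the job is handed in; nothing more can be done
```

The carriage jaw is shut and the carriage sits at the notch with the gripper still holding the handle. I handed the job in at about 12 s on the robot's clock.

- **Jaw:** I pushed the red lug down until it met a hard stop, with the fingertips at 140.5 mm and 23 N. The shut height is given as 141 mm. The picture after I lifted off shows the jaw staying level behind the catch post. I did not notice a separate snap in the force reading.
- **Slide:** Over the last few millimetres the resistance dropped from about 4 N to a slight forward pull. It then rose to 8 N on a 0.5 mm nudge past the notch, and I backed that off. At rest the push along the rods was about 0.3 N.
- **Check by camera:** The carriage's ball came out at y ≈ 0.0148 m and the notch at y ≈ 0.0139 m. That 0.9 mm difference is within the roughly 2 mm calibration error.
- **Other things on the bench:** I did not touch any of them, going by the path flown, and saw none moved. The last pictures do not show all of them.

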